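Pin back the crate latch and swing its gate open

TASK

The gate of the rebar crate has to stand open so that the coolers can be raked out. With a fingertip, push the latch's sprung bolt back by its upright lug, past the sprung stop pin, and let it go so that it comes back against the pin and stays held about half-way; then push the gate out from inside the crate until it stands about square to the crate's front. Only push these parts and leave all the loose scrap where it lies.

Things in the scene. Friction and masses are not known exactly. Their poses are not given: they have to be found in the camera images.
- crate: Open-topped crate of rusty 9-10 mm rebar, fixed to the bench; 190 mm deep (its x), 320 mm wide (its y), rails to z = 125 mm, floor sheet 5 mm. Origin: centre of its underside, z up; its front looks along its -x, roughly to the robot. The front's bars run along y at x = -90 mm: y = +145 to -2 mm is the gate; y = -15 to -155 mm is fixed and carries the latch on top.
- nose_guide (a point): Top centre of the latch's nose guide, a fixed steel saddle that the bolt runs through, between lug and gate: 28 mm wide (x), 10 mm long (y), top at z = 150 mm; crate x = -90, y = -25 mm. A finger pushing the lug must pass above it.
- stop_block (a point): Top centre of the fixed stop-pin block behind the lug, 22 mm long (y), top at z = 158 mm; crate x = -90, y = -110 mm. The pin's knob stands above it up to z = 184 mm (194 mm when lifted); a spring barrel runs on behind it, to y = -167 mm.
- bolt (a joint): Latch bolt, a steel bar sliding along the crate's y. 0 = shot (to +y) into the gate's staple, gate locked; grows as pushed back to -y, stop at 0.034 m. Spring drives it to 0: 4 N at 0, 11 N at the stop, the pin adds up to 4 N. Past about 0.021 m the pin drops behind a tooth and the released bolt returns only to 0.02 m, held clear of the gate; let go short of that it flies back to 0.
- lug_face (a point): Centre of the push face of the bolt's lug; moves with the bolt. The lug is an upright steel plate 28 mm wide (along the crate's x), 5 mm thick, z = 142 to 185 mm above the bench, a sloping rib behind it. The point lies on its flat face that looks along the crate's +y (to the gate), 15 mm below its top edge; push it along the crate's -y.
- stop_pin (a joint): Upright sprung stop pin (8 mm) with a round black knob, in the block behind the lug. 0 = down, about 0.007 m = lifted by the bolt's tooth. It works by itself; not to be touched.
- gate (a joint): Rebar gate in the left part of the crate's front, on an upright hinge at its left (+y) end. 0 = shut, 1.57 = square to the front, swung outwards (to the crate's -x side); stop at 1.75 rad. Stays where it is left; takes about 1 N at the rail point. Locked while the bolt is shot.
- gate_hinge (a point): On the gate's hinge axis at the height of its top rail's centre line, 120 mm above the bench (crate x = -90, y = +145 mm).
- gate_rail (a point): Point on the centre line of the gate's top rail (9 mm round bar, centre at z = 120 mm), 95 mm from the hinge axis; moves with the gate. The gate reaches 150 mm from the hinge, z = 14 to 125 mm; a staple stands on the rail 125 to 145 mm from the hinge, up to z = 155 mm. Inside the crate behind the gate, crate x = -85 to -25 mm is empty.
- cooler: Loose bronze-coloured finned processor cooler, 76 x 76 x 46 mm, inside the crate at the back right. Origin: centre of its underside. Leave it.
- heatsink: Loose small aluminium heat sink, 62 x 50 x 24 mm, inside the crate at the back left. Origin: centre of its underside. Leave it.
- cartridge: Loose scuffed black printer cartridge, 108 x 38 x 62 mm, on the bench. Origin: centre of its underside. Leave it.
- battery_holder: Loose green plastic battery holder, 66 x 64 x 16 mm, on the bench beside the crate's left front corner. Origin: centre of its underside. Leave it.
- webcam: Loose dented silver webcam housing on a black foot, 46 x 54 x 66 mm, on the bench before the fixed right part of the crate's front. Origin: centre of its underside. Leave it.
- hard_drive: Loose hard disk drive, 146 x 102 x 26 mm, on the bench. Origin: centre of its underside. Leave it.
- screwdriver: Loose screwdriver lying on the bench. Leave it.

How it is judged:
On the way, in this order (a step that is already met when the one before it is completed fails the run):
1. The bolt rests still against its dropped stop pin, held back about half-way, the gate not yet opened (value of joint bolt between 0.0165 and 0.0235 m and value of joint stop_pin below 0.002 m and velocity of joint bolt between -0.01 and 0.01 m/s and value of joint gate below 0.15 rad), for 0.2 s.
2. The gate is pushed open to about square, the bolt still held back (value of joint bolt between 0.0165 and 0.0235 m and value of joint stop_pin below 0.002 m and value of joint gate above 1.3 rad), for 0.2 s.
At the end, for the whole second after the job is handed in: The released bolt rests on its stop pin (16.5 to 23.5 mm drawn back, the pin down within 2 mm), and the gate stands still, open at least 1.3 rad (75 degrees) (all of step 2 and velocity of joint bolt between -0.01 and 0.01 m/s and velocity of joint gate between -0.05 and 0.05 rad/s); the robot touches nothing.
It fails at once if one of the heat sinks in the crate is shifted or lifted more than 25 mm (distance of any of cooler, heatsink from where it was at the start of the episode above 0.025 m).
It fails at once if one of the loose pieces on the bench is shifted or lifted more than 25 mm (distance of any of cartridge, battery_holder, webcam, hard_drive, screwdriver from where it was at the start of the episode above 0.025 m).
It also fails if it takes over 45 s, if anything falls off the work surface, if the arm or the gripper's body presses on something with over 40 N, if the wrist force passes 120 N, or if a joint passes its speed limit or range.

ROBOT

A 6-joint arm with a two-finger parallel gripper is mounted at the origin on the work surface. World frame = base frame: x ahead of the robot, y to its left, z up, the work surface at z = 0. Lengths are in m, angles in rad, forces in N, time in s.
With the tool pointing down it reaches from about 0.325 to 0.775 m from the base axis. Payload 5.5 kg.
Tool frame: the origin (TCP) lies midway between the tips of the shut fingers; the grasp point (between the pads) lies 19 mm behind it (tcp_to_grasp is the distance from the TCP to the grasp point, in m); z points along the fingers, y is the line along which they close (so a half turn about z gives the same grasp; the last joint's range is limited). The gripper opens to 88 mm and grips with 3 to 60 N. Pads are 20 mm wide; open, the fingers measure 115 mm over their backs; the gripper's body (75 mm by 178 mm) begins 61 mm behind the grasp point.
Start: joints at [1.225, 0.091, 1.231, -0, 1.82, -0.057], TCP at [0.171, 0.575, 0.223] pointing down, gripper open.
Joint ranges: [-2.87, 2.87], [-0.86, 2.18], [0.17, 2.46], [-1.51, 4.65], [0.06, 2.69], [-2.65, 2.65]. Speed limits (rad/s): [2.57, 2.57, 3.01, 3.14, 3.14, 3.14].

INTERFACE

Orientations are given as a unit quaternion [w, x, y, z].
In Python, from station import get_state, grab_frame, sign_off, find_in, silhouettes, tcp_to_grasp gives the robot as it stands.
- The arm moves only by the tool send_rows, never from a script. Its argument "plan" is a list of rows, each a list of 7 numbers: the shift along the tool's x, y, z as a fraction of full scale, then the turn, a rotation vector about the tool's x, y, z as a fraction of full scale, then the closure, from 0 (fully open) to 1 (shut). In form: [[tx, ty, tz, ax, ay, az, grip], ...]. A call has 1 to 20 rows; each row is the pose to reach, as a shift and turn from the pose commanded when the call began, along the tool's axes at that moment; what a row does not reach only later rows make up. Full scale, the value 1, is 0.1 m for a shift and 120 degrees for a turn. A row lasts 1/12 s, in which the tool goes at most 41.7 mm and 7.16 degrees, less where a joint would pass 70% of its speed; a pose out of reach is approached as far as the arm can. A call with a number of a shift or a turn outside -1 to 1 is refused whole. A call with a gripper value outside its range is refused whole. The fingers move at their own pace and stop on an object; "squeeze" is the grip in N (left out, the last holds). Time passes only in rows, so rows that repeat a pose let the fingers close. It gives the time, the measured TCP pose, the force, the opening and the grip force at its end, in the units of the state.
- get_state(): the state, without advancing time (a new reading comes with each control period).
- grab_frame(name): name is "scene" or "top"; returns a dict with "pixels" (420x560x3 uint8, red, green, blue), "fx", "fy", "cx", "cy" (pixels), "R" (3x3) and "t" (3): a world point X has camera coordinates R X + t. Camera axes: x right, y down, z forward; pixel columns grow to the right and rows downward; lengths in m; the calibration is good to about 2 mm. A picture is of the moment at which its call begins. There is no depth.
- sign_off(): hands the job in; it is judged then, once.
Trained networks look in the newest picture that a camera, given by its name, has taken for a name from the list of things; names that differ only in an ending like _2 or _b are one class to them, and where a whole thing is asked for, a point or a joint stands for the part that bears it (a point fixed in the world has none). Each returns a list of dicts, best first, with "p" (0 to 1); they miss things now and then, are a little off and sometimes report something else, mostly with a low value. They report only what shows in the picture. A call takes as long as a camera call.
- find_in(camera, target): "uv" ([column, row] in pixels, amid what is visible of it).
- silhouettes(camera, target): "mask" (420x560 bool, what is visible of it) and "uv" ([column, row] in pixels, amid what is visible of it).
The state is a dict: "clock": time; "joint_pos": joint angles; "joint_velocities": joint speeds; "tau": joint torques, N m; "tcp_pos": TCP position; "eef_rot": TCP orientation; "contact_force": force on the tool from outside, world axes, zero at the start; "wrist_torque": the same for the moment, N m; "finger_gap": finger opening in m; "grip_force": force on a finger pad.
Only numpy, scipy, OpenCV 4.12 (cv2) and the standard library are available. Lean on these libraries where they do the work, as an engineer would, in place of code of your own. Each camera call takes 0.05 s, during which the arm holds its last target. There are 200 camera calls.

## Working session

There is one attempt and no reset: what is moved stays moved. The work goes in short steps, Python scripts to look and compute and a tool call to move; the robot and the scene stay as the last step left them, time stands still between calls to the robot, and variables do not carry over. Pictures are saved under pics/ and viewed, at most 10 in all, crops included, and the job is handed in when it is done.

Besides the shell and the picture viewer there is one more tool, called after ">>>" as name(argument=value, ...), one argument or row to a line, values as JSON. send_rows: Moves the arm, as the interface text tells. Shift numbers are shares of 0.1 m and turn numbers shares of 120 degrees, none past 1 either way. Its arguments: {"type":"object","properties":{"plan":{"type":"array"},"squeeze":{"type":"number"}},"required":["plan"]}

```bash
mkdir -p pics
python3 - <<'E'
from station import *
import cv2,numpy as np
s=get_state();print({k:np.round(v,3).tolist() for k,v in s.items()})
for c in("scene","top"):
    f=grab_frame(c);cv2.imwrite(f"pics/{c}0.png",f["pixels"][:,:,::-1])
    np.savez(f"{c}.npz",**f)
    R=np.array(f["R"]);print(c,"cam",-R.T@np.array(f["t"]),f["fx"],R.round(2).tolist())
    for n in["lug_face","nose_guide","stop_block","gate_hinge","gate_rail","bolt","stop_pin","gate","crate","webcam","battery_holder","cooler","heatsink"]:
        try:print(n,[(np.round(d["uv"],1).tolist(),round(d["p"],2)) for d in find_in(c,n)[:2]])
        except Exception as e:print(n,e)
E
```

```text
{'clock': 0.0, 'joint_pos': [1.225, 0.092, 1.232, 0.0, 1.82, -0.057], 'joint_velocities': [0.0, -0.0, 0.0, 0.0, 0.0, -0.001], 'tau': [-0.001, -44.644, -40.645, 0.07, 0.029, -0.0], 'tcp_pos': [0.171, 0.575, 0.222], 'eef_rot': [-0.0, 0.144, 0.99, -0.001], 'contact_force': [0.102, 0.138, 0.272], 'wrist_torque': [-0.036, -0.042, -0.069], 'grip_force': 0.0, 'finger_gap': 0.087}
scene cam [ 1.1995019  -0.972656    0.94682029] 446.41941091193036 [[0.85, 0.53, -0.02], [0.3, -0.5, -0.82], [-0.44, 0.69, -0.58]]
lug_face [([283.5, 202.5], 0.46)]
nose_guide [([304.4, 228.9], 0.6)]
stop_block [([305.9, 231.3], 0.64), ([279.9, 204.5], 0.22)]
gate_hinge [([296.1, 207.7], 0.93)]
gate_rail [([297.3, 201.4], 0.9), ([199.5, 331.8], 0.74)]
bolt [([280.0, 201.0], 0.65), ([317.3, 251.0], 0.35)]
stop_pin [([272.6, 209.9], 0.44)]
gate [([296.7, 201.9], 0.63), ([281.7, 201.1], 0.39)]
crate [([305.0, 229.6], 0.77), ([296.0, 198.2], 0.17)]
webcam [([248.6, 239.7], 0.79)]
battery_holder [([316.1, 251.9], 0.7), ([315.8, 195.8], 0.55)]
cooler [([318.3, 253.2], 0.8), ([295.4, 199.7], 0.17)]
heatsink [([329.2, 224.5], 0.54)]
top cam [ 0.498256   -0.00412697  1.27729881] 384.25120463370024 [[0.01, -1.0, 0.01], [-1.0, -0.01, -0.09], [0.09, -0.01, -1.0]]
lug_face [([286.5, 210.8], 0.66)]
nose_guide []
stop_block [([265.8, 189.4], 0.95)]
gate_hinge [([248.4, 220.0], 0.6)]
gate_rail [([246.8, 217.7], 0.65)]
bolt [([290.3, 212.7], 0.66)]
stop_pin []
gate [([244.1, 216.7], 0.69)]
crate [([259.5, 189.4], 0.8)]
webcam [([307.3, 237.4], 0.67), ([260.3, 188.9], 0.63)]
battery_holder [([198.5, 220.9], 0.6)]
cooler [([294.3, 174.5], 0.76)]
heatsink [([240.2, 174.9], 0.62)]
```

Run:
```python
import cv2
t=cv2.imread("pics/top0.png")[120:270,170:370]
cv2.imwrite("pics/topc.png",cv2.resize(t,None,fx=4,fy=4,interpolation=2))
t=cv2.imread("pics/scene0.png")[140:290,215:415]
cv2.imwrite("pics/scc.png",cv2.resize(t,None,fx=4,fy=4,interpolation=2))
```

```text
(no output)
```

View pics/topc.png

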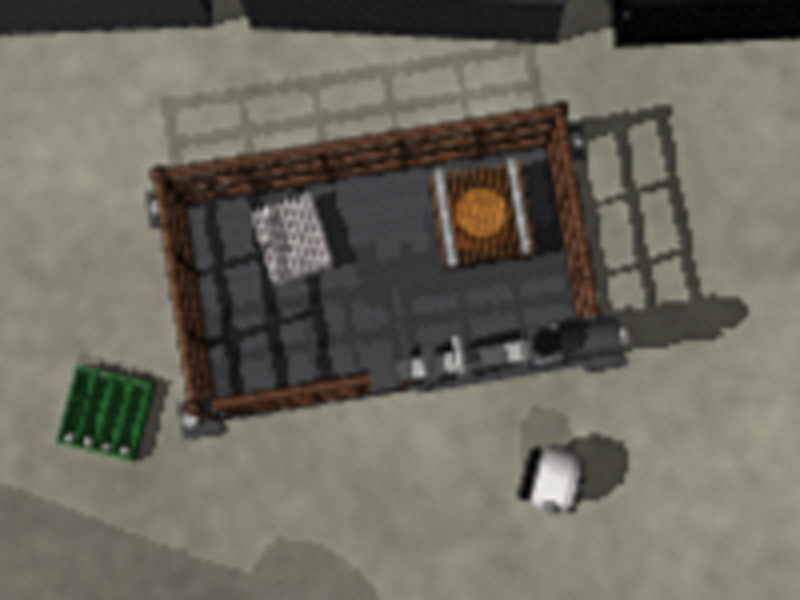

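View pics/scc.png

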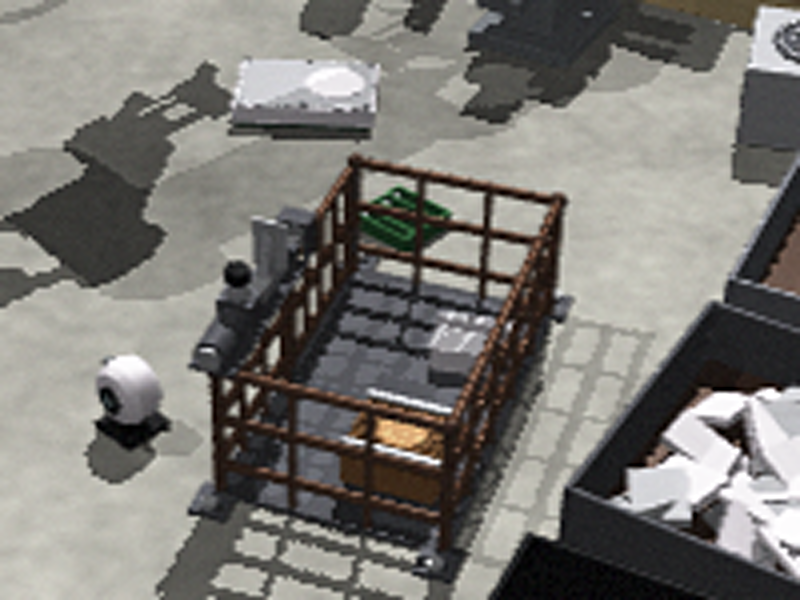

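The top crop shows the crate yawed slightly: back-rail corners at about (153,168) and (566,103), knob (545,341), lug (455,355). The scene crop shows the knob at (237,272), the lug plate at (268,250), and rail corners at (355,160), (565,200) and (450,420). Next I fit the crate pose to these.

```bash
cat > h.py <<'E'
import numpy as np
from scipy.optimize import least_squares
def proj(f,X):
    c=X@np.array(f["R"]).T+np.array(f["t"]);return np.c_[f["fx"]*c[:,0]/c[:,2]+f["cx"],f["fy"]*c[:,1]/c[:,2]+f["cy"]]
def W(p,P):
    c,s=np.cos(p[2]),np.sin(p[2]);P=np.atleast_2d(P).astype(float)
    return np.c_[p[0]+c*P[:,0]-s*P[:,1],p[1]+s*P[:,0]+c*P[:,1],P[:,2]]
E
python3 - <<'E'
from h import *
T=np.load("top.npz");S=np.load("scene.npz")
tp=np.array([[.095,.16,.125],[.095,-.16,.125],[-.09,-.11,.184]]);tu=np.array([[153,168],[566,103],[545,341]])/4+[170,120]
sp=np.array([[-.09,.155,.125],[.09,.155,.125],[.09,-.155,.125],[-.09,-.155,.12],[-.09,-.11,.176]]);su=np.array([[355,160],[565,200],[450,420],[215,370],[237,272]])/4+[215,140]
fun=lambda p:np.r_[(proj(T,W(p,tp))-tu).ravel(),(proj(S,W(p,sp))-su).ravel()]
r=least_squares(fun,[.6,0,-.15],loss="soft_l1");p=r.x;print(p,r.fun.reshape(-1,2).round(1).tolist());np.save("p.npy",p)
N=dict(lug=[-.09,-.05,.17],nose=[-.09,-.025,.15],knob=[-.09,-.11,.184],hinge=[-.09,.145,.12],rail=[-.09,.05,.12],gateend=[-.09,-.002,.12])
for k,v in N.items():print(k,W(p,v).round(3),"topcrop",((proj(T,W(p,v))-[170,120])*4).round(0),"sc",((proj(S,W(p,v))-[215,140])*4).round(0))
# lug y from images
for f,uv,z in((T,(455,340),.185),(S,(268,220),.185)):
    o=(170,120) if f is T else (215,140)
    g=lambda q:(proj(f,W(p,[q[0],q[1],z]))-(np.array(uv)/4+o)).ravel()
    print("lug top crate xy",least_squares(g,[-.09,-.05]).x)
E
```

```text
[0.68446717 0.04645062 0.16457417] [[-0.6, -1.1], [-0.1, -0.7], [0.1, -0.3], [0.3, -1.2], [-1.3, -0.9], [-0.5, 0.5], [-0.3, -0.2], [-0.3, 0.6]]
lug [[ 0.604 -0.018  0.17 ]] topcrop [[462. 355.]] sc [[266. 238.]]
nose [[0.6   0.007 0.15 ]] topcrop [[428. 363.]] sc [[279. 242.]]
knob [[ 0.614 -0.077  0.184]] topcrop [[545. 340.]] sc [[236. 265.]]
hinge [[0.572 0.175 0.12 ]] topcrop [[206. 401.]] sc [[352. 166.]]
rail [[0.587 0.081 0.12 ]] topcrop [[330. 381.]] sc [[313. 224.]]
gateend [[0.596 0.03  0.12 ]] topcrop [[399. 371.]] sc [[290. 258.]]
lug top crate xy [-0.08016251 -0.0461915 ]
lug top crate xy [-0.08962267 -0.04738726]
```

>>> send_rows(
  plan=[
    [-0.3,-0.22,0,0,0,0.06,1],
    [-0.6,-0.44,0,0,0,0.12,1],
    [-0.9,-0.66,0,0,0,0.18,1],
    [-1,-0.73,0,0,0,0.24,1],
    [-1,-0.73,0,0,0,0.3,1],
    [-1,-0.73,0,0,0,0.36,1],
    [-1,-0.73,0,0,0,0.42,1],
    [-1,-0.73,0,0,0,0.48,1],
    [-1,-0.73,0,0,0,0.533,1],
    [-1,-0.73,0,0,0,0.533,1],
  ],
  squeeze=30,
)

```text
clock: 2.23
tcp_pos: [0.246, 0.4767, 0.2227]
eef_rot: [-0.0, 0.648, 0.762, 0.0]
contact_force: [-0.7, -0.8, -0.2]
finger_gap: 0.0247
grip_force: 0.0
```

```bash
cat > rel.py <<'E'
from h import *
from station import get_state
from scipy.spatial.transform import Rotation as Ro
p=np.load("p.npy")
def here():
    s=get_state();q=np.array(s["eef_rot"]);R=Ro.from_quat(q[[1,2,3,0]]).as_matrix()
    x=np.array(s["tcp_pos"]);c=np.cos(p[2]);n=np.sin(p[2]);C=np.array([[c,-n,0],[n,c,0],[0,0,1]])
    print("t",s["clock"],"crate pos",(C.T@(x-[p[0],p[1],0])).round(4),"tool x in crate",(C.T@R[:,0]).round(3),"F",np.round(C.T@np.array(s["contact_force"]),1),"gap",s["finger_gap"])
    return x,R
def to(P):
    x,R=here();print("tool shift/0.1:",(R.T@(W(p,P)[0]-x)*10).round(3))
E
python3 -c "
from rel import *
to([-.09,-.013,.235])"
```

```text
t 2.2333 crate pos [-0.3621  0.4963  0.2227] tool x in crate [0.003 1.    0.   ] F [-0.9 -0.6 -0.2] gap 0.02471426056281849
tool shift/0.1: [-5.084  2.737 -0.123]
```

>>> send_rows(
  plan=[
    [-0.35,0.19,-0.02,0,0,0,1],
    [-0.7,0.38,-0.02,0,0,0,1],
    [-1,0.54,-0.02,0,0,0,1],
    [-1,0.54,-0.02,0,0,0,1],
  ],
)

```text
clock: 2.57
tcp_pos: [0.3187, 0.3834, 0.2251]
eef_rot: [0.001, 0.647, 0.763, 0.0]
contact_force: [-0.7, -0.8, 0.4]
finger_gap: 0.0008
grip_force: 0.0
```

>>> send_rows(
  plan=[
    [-0.35,0.19,-0.02,0,0,0,1],
    [-0.7,0.38,-0.02,0,0,0,1],
    [-1,0.54,-0.02,0,0,0,1],
    [-1,0.54,-0.02,0,0,0,1],
  ],
)

```text
clock: 2.9
tcp_pos: [0.3881, 0.2937, 0.2267]
eef_rot: [0.001, 0.647, 0.763, -0.0]
contact_force: [-1.2, -0.6, 0.5]
finger_gap: 0.0003
grip_force: 0.0
```

>>> send_rows(
  plan=[
    [-0.35,0.19,-0.02,0,0,0,1],
    [-0.7,0.38,-0.02,0,0,0,1],
    [-1,0.54,-0.02,0,0,0,1],
    [-1,0.54,-0.02,0,0,0,1],
  ],
)

```text
clock: 3.23
tcp_pos: [0.4576, 0.2042, 0.2282]
eef_rot: [0.001, 0.647, 0.763, -0.001]
contact_force: [-0.2, 0.2, -0.1]
finger_gap: 0.0002
grip_force: 0.0
```

>>> send_rows(
  plan=[
    [-0.35,0.19,-0.02,0,0,0,1],
    [-0.7,0.38,-0.02,0,0,0,1],
    [-1,0.54,-0.02,0,0,0,1],
    [-1,0.54,-0.02,0,0,0,1],
  ],
)

```text
clock: 3.57
tcp_pos: [0.5271, 0.1148, 0.2296]
eef_rot: [0.0, 0.647, 0.763, -0.001]
contact_force: [0.6, 0.3, -0.5]
finger_gap: 0.0003
grip_force: 0.0
```

>>> send_rows(
  plan=[
    [-0.35,0.19,-0.02,0,0,0,1],
    [-0.7,0.38,-0.02,0,0,0,1],
    [-1,0.54,-0.02,0,0,0,1],
    [-1,0.54,-0.02,0,0,0,1],
    [-1,0.54,-0.02,0,0,0,1],
  ],
)

```text
clock: 3.98
tcp_pos: [0.5949, 0.0286, 0.2316]
eef_rot: [-0.001, 0.646, 0.763, -0.0]
contact_force: [-0.5, 0.4, 0.7]
finger_gap: 0.0005
grip_force: 0.0
```

```bash
python3 -c "
from rel import *
to([-.09,-.013,.165])
from station import *
import cv2
for c,b in(('top',(120,170)),('scene',(120,195))):
    f=grab_frame(c);im=f['pixels'][b[0]:b[0]+150,b[1]:b[1]+200,::-1];cv2.imwrite('pics/%s1.png'%c,cv2.resize(im,None,fx=4,fy=4,interpolation=2))
"
```

```text
t 3.9833 crate pos [-0.0913 -0.003   0.2316] tool x in crate [-0.001  1.     0.001] F [-0.4  0.5  0.7] gap 0.0004999832248600711
tool shift/0.1: [-0.101  0.014  0.666]
```

View pics/scene1.png

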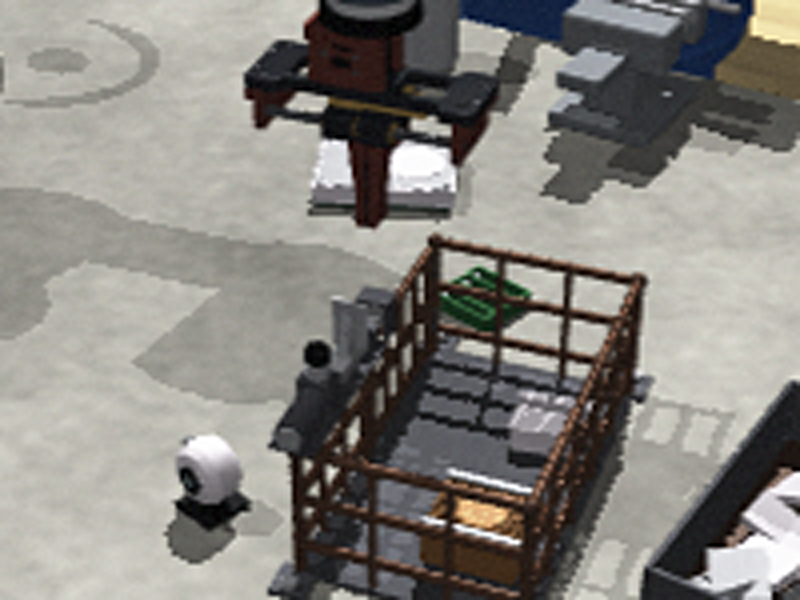

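The tip at (370,222) hangs in line with the latch, whose lug top is at (348,298), and clear of it. I lower it next.

>>> send_rows(
  plan=[
    [-0.05,0.01,0.3,0,0,0,1],
    [-0.1,0.01,0.5,0,0,0,1],
    [-0.1,0.01,0.67,0,0,0,1],
    [-0.1,0.01,0.67,0,0,0,1],
    [-0.1,0.01,0.67,0,0,0,1],
  ],
)

```text
clock: 4.5
tcp_pos: [0.5964, 0.0201, 0.1654]
eef_rot: [-0.001, 0.645, 0.764, -0.0]
contact_force: [0.6, 0.2, 0.8]
finger_gap: 0.0004
grip_force: 0.0
```

>>> send_rows(
  plan=[
    [-0.08,0,0,0,0,0,1],
    [-0.16,0,0,0,0,0,1],
    [-0.24,0,0,0,0,0,1],
    [-0.28,0,0,0,0,0,1],
    [-0.28,0,0,0,0,0,1],
  ],
)

```text
clock: 4.92
tcp_pos: [0.6026, -0.008, 0.168]
eef_rot: [-0.0, 0.646, 0.764, 0.002]
contact_force: [-1.7, 7.3, 3.3]
finger_gap: 0.0004
grip_force: 3.6
```

```bash
python3 -c "
from rel import *
to([-.09,-.0625,.165])
from station import *
import cv2
for c,b in(('scene',(140,235)),):
    f=grab_frame(c);im=f['pixels'][b[0]:b[0]+100,b[1]:b[1]+133,::-1];cv2.imwrite('pics/%s2.png'%c,cv2.resize(im,None,fx=6,fy=6,interpolation=2))
"
```

```text
t 4.9167 crate pos [-0.0897 -0.0403  0.168 ] tool x in crate [-0.002  1.     0.004] F [-0.4  7.4  3.3] gap 0.0004168119949287993
tool shift/0.1: [-0.222 -0.003  0.029]
```

View pics/scene2.png

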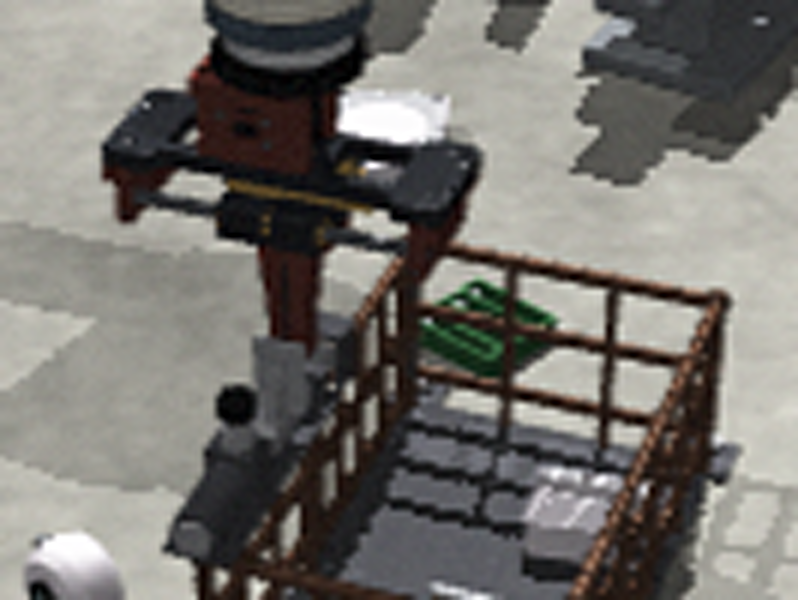

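The finger, at about (295,340), is pressing the lug plate at (280,390). The measured force is 7 N along +y, so contact came at y ≈ -35 mm. I push on to about 27 mm of travel.

>>> send_rows(
  plan=[
    [-0.05,0,0.02,0,0,0,1],
    [-0.1,0,0.02,0,0,0,1],
    [-0.15,0,0.02,0,0,0,1],
    [-0.2,0,0.02,0,0,0,1],
    [-0.2,0,0.02,0,0,0,1],
    [-0.2,0,0.02,0,0,0,1],
    [-0.2,0,0.02,0,0,0,1],
  ],
)

```text
clock: 5.55
tcp_pos: [0.6063, -0.0271, 0.1668]
eef_rot: [0.0, 0.645, 0.764, 0.003]
contact_force: [-0.8, 7.5, 6.9]
finger_gap: 0.0005
grip_force: 4.5
```

```bash
python3 -c "
from rel import *
here()"
```

```text
t 5.55 crate pos [-0.0891 -0.0598  0.1668] tool x in crate [-0.003  1.     0.003] F [0.5 7.6 6.9] gap 0.000510456631144145
```

>>> send_rows(
  plan=[
    [-0.04,0,-0.02,0,0,0,1],
    [-0.04,0,-0.02,0,0,0,1],
    [-0.04,0,-0.02,0,0,0,1],
  ],
)

```text
clock: 5.8
tcp_pos: [0.6068, -0.0306, 0.167]
eef_rot: [-0.001, 0.645, 0.764, 0.003]
contact_force: [-0.1, 10.1, 0.4]
finger_gap: 0.0002
grip_force: 4.9
```

```bash
python3 -c "
from rel import *
here()"
```

```text
t 5.8 crate pos [-0.0893 -0.0633  0.167 ] tool x in crate [-0.004  1.     0.005] F [ 1.6 10.   0.4] gap 0.00023326443365870384
```

>>> send_rows(
  plan=[
    [0.05,0,-0.02,0,0,0,1],
    [0.1,0,-0.02,0,0,0,1],
    [0.15,0,-0.02,0,0,0,1],
    [0.2,0,-0.02,0,0,0,1],
    [0.25,0,-0.02,0,0,0,1],
    [0.3,0,-0.02,0,0,0,1],
    [0.3,0,-0.4,0,0,0,1],
    [0.3,0,-0.8,0,0,0,1],
    [0.3,0,-0.8,0,0,0,1],
  ],
)

```text
clock: 6.55
tcp_pos: [0.6027, -0.0035, 0.2552]
eef_rot: [0.005, 0.646, 0.763, 0.004]
contact_force: [0.4, 0.2, 2.5]
finger_gap: 0.0008
grip_force: 0.0
```

```bash
python3 -c "
from rel import *
to([-.055,.05,.23])
from station import *
import cv2
for c,b in(('scene',(160,245)),):
    f=grab_frame(c);im=f['pixels'][b[0]:b[0]+75,b[1]:b[1]+100,::-1];cv2.imwrite('pics/%s3.png'%c,cv2.resize(im,None,fx=8,fy=8,interpolation=2))
"
```

```text
t 6.55 crate pos [-0.0889 -0.0359  0.2552] tool x in crate [-0.001  1.    -0.003] F [0.4 0.2 2.5] gap 0.0007815824438540571
tool shift/0.1: [0.859 0.337 0.253]
```

View pics/scene3.png

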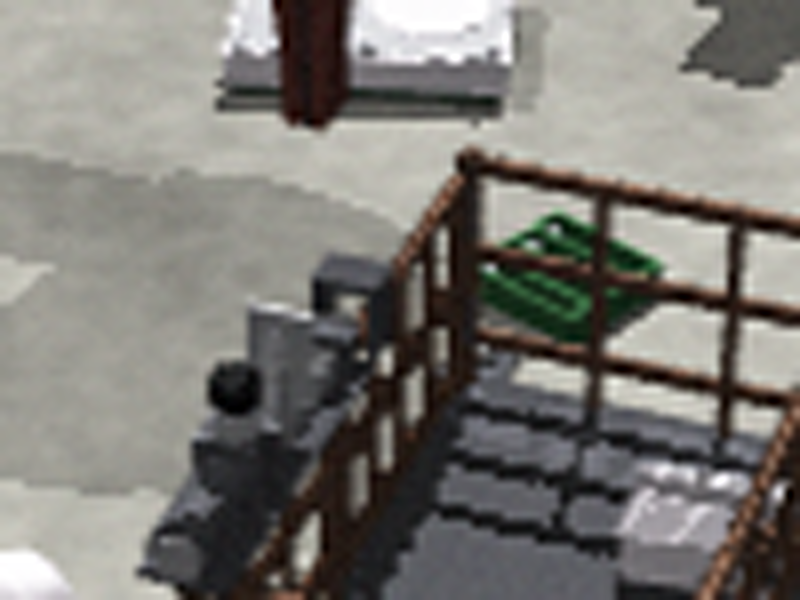

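The lug, at (270,350), now sits back near the knob, and the staple at (350,280) is empty, so the bolt is held. Next I go over the inside of the gate.

>>> send_rows(
  plan=[
    [0.3,0.1,0,0,0,0,1],
    [0.6,0.24,0,0,0,0,1],
    [0.86,0.34,0,0,0,0,1],
    [0.86,0.34,0.25,0,0,0,1],
    [0.86,0.34,0.5,0,0,0,1],
    [0.86,0.34,0.5,0,0,0,1],
    [0.86,0.34,0.5,0,0,0,1],
  ],
)

```text
clock: 7.18
tcp_pos: [0.6193, 0.0869, 0.1933]
eef_rot: [-0.002, 0.646, 0.763, -0.002]
contact_force: [0.1, -0.4, 0.5]
finger_gap: 0.0004
grip_force: 0.0
```

```bash
python3 -c "
from rel import *
to([-.055,.05,.108])
for th in np.arange(0,1.56,.15):
    u=np.array([-np.sin(th),-np.cos(th)]);n=np.array([np.cos(th),-np.sin(th)]);d=.0045+.0135*n[0]-.010*n[1]
    print(round(th,2),(np.array([-.09,.145])+.095*u+d*n).round(4))
"
```

```text
t 7.1833 crate pos [-0.0577  0.0506  0.1933] tool x in crate [-0.001  1.     0.   ] F [ 0.  -0.4  0.5] gap 0.00042313827318170473
tool shift/0.1: [-0.006  0.031  0.853]
0.0 [-0.072  0.05 ]
0.15 [-0.0851  0.0482]
0.3 [-0.0986  0.0482]
0.45 [-0.1124  0.0503]
0.6 [-0.1261  0.0546]
0.75 [-0.1392  0.061 ]
0.9 [-0.1515  0.0697]
1.05 [-0.1625  0.0805]
1.2 [-0.1718  0.0931]
1.35 [-0.1789  0.1074]
1.5 [-0.1837  0.1229]
```

>>> send_rows(
  plan=[
    [0,0.03,0.3,0,0,0,1],
    [0,0.03,0.6,0,0,0,1],
    [0,0.03,0.85,0,0,0,1],
    [0,0.03,0.85,0,0,0,1],
    [0,0.03,0.85,0,0,0,1],
  ],
)

```text
clock: 7.6
tcp_pos: [0.6231, 0.0871, 0.1111]
eef_rot: [-0.0, 0.646, 0.763, -0.0]
contact_force: [-0.5, 0.2, 0.9]
finger_gap: 0.0005
grip_force: 0.0
```

>>> send_rows(
  plan=[
    [0,-0.1,0,0,0,0,1],
    [0,-0.17,0,0,0,0,1],
    [-0.01,-0.24,0,0,0,0,1],
    [-0.02,-0.3,0,0,0,0,1],
    [-0.02,-0.37,0,0,0,0,1],
    [-0.02,-0.44,0,0,0,0,1],
    [-0.01,-0.5,0,0,0,0,1],
    [0,-0.57,0,0,0,0,1],
    [0.02,-0.64,0,0,0,0,1],
    [0.05,-0.71,0,0,0,0,1],
    [0.05,-0.71,0,0,0,0,1],
    [0.05,-0.71,0,0,0,0,1],
  ],
)

```text
clock: 8.6
tcp_pos: [0.5517, 0.081, 0.1104]
eef_rot: [-0.0, 0.646, 0.763, -0.0]
contact_force: [-0.2, -0.2, -0.2]
finger_gap: 0.0003
grip_force: 0.0
```

```bash
python3 -c "
from rel import *
to([-.1837,.1229,.108])
from station import *
import cv2
for c,b in(('scene',(140,215)),):
    f=grab_frame(c);im=f['pixels'][b[0]:b[0]+120,b[1]:b[1]+160,::-1];cv2.imwrite('pics/%s4.png'%c,cv2.resize(im,None,fx=5,fy=5,interpolation=2))
"
```

```text
t 8.6 crate pos [-0.1253  0.0558  0.1104] tool x in crate [-0.002  1.    -0.   ] F [-0.2 -0.2 -0.2] gap 0.00030116920430856714
tool shift/0.1: [ 0.672 -0.583  0.025]
```

View pics/scene4.png

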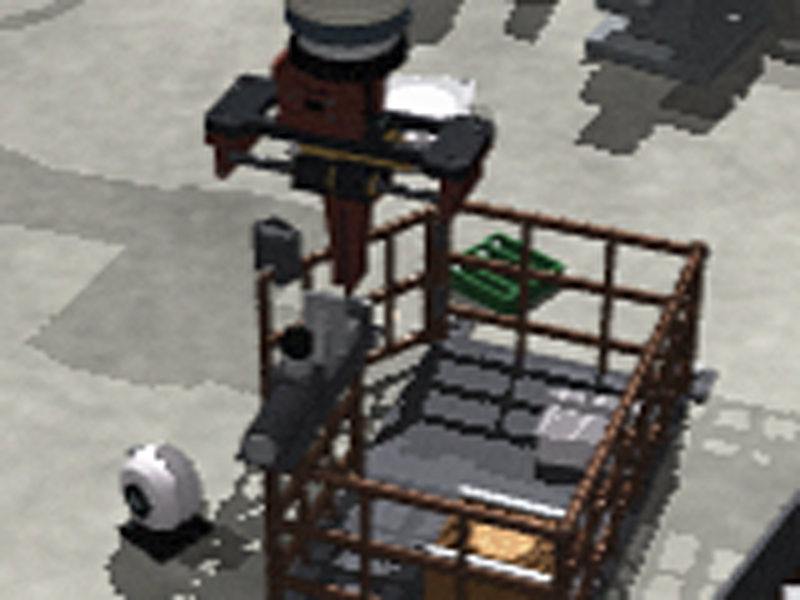

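The gate is swinging: its staple is at (278,248), with the finger at (347,285) behind the rail and the bolt still back. I follow the arc on.

>>> send_rows(
  plan=[
    [0.05,-0.14,0,0,0,0,1],
    [0.09,-0.2,0,0,0,0,1],
    [0.14,-0.26,0,0,0,0,1],
    [0.19,-0.32,0,0,0,0,1],
    [0.25,-0.37,0,0,0,0,1],
    [0.31,-0.42,0,0,0,0,1],
    [0.37,-0.465,0,0,0,0,1],
    [0.44,-0.5,0,0,0,0,1],
    [0.5,-0.53,0,0,0,0,1],
    [0.54,-0.545,0,0,0,0,1],
    [0.58,-0.555,0,0,0,0,1],
    [0.62,-0.57,0,0,0,0,1],
    [0.65,-0.58,0,0,0,0,1],
    [0.67,-0.585,0,0,0,0,1],
    [0.67,-0.585,0,0,0,0,1],
    [0.67,-0.585,0,0,0,0,1],
  ],
)

```text
clock: 9.98
tcp_pos: [0.4836, 0.1374, 0.1105]
eef_rot: [-0.0, 0.646, 0.763, -0.0]
contact_force: [-0.1, -0.1, -0.6]
finger_gap: 0.0003
grip_force: 0.0
```

```bash
python3 -c "
from rel import *
here()"
```

```text
t 9.9833 crate pos [-0.1833  0.1226  0.1105] tool x in crate [-0.001  1.     0.   ] F [-0.1 -0.1 -0.6] gap 0.0003102176924158149
```

>>> send_rows(
  plan=[
    [-0.2,0,0,0,0,0,1],
    [-0.4,0,0,0,0,0,1],
    [-0.4,0,-0.35,0,0,0,1],
    [-0.4,0,-0.7,0,0,0,1],
    [-0.4,0,-1,0,0,0,1],
    [-0.4,0,-1,0,0,0,1],
    [-0.4,0,-1,0,0,0,1],
  ],
)

```text
clock: 10.57
tcp_pos: [0.4913, 0.0978, 0.213]
eef_rot: [0.001, 0.646, 0.763, 0.002]
contact_force: [-0.8, -0.8, -0.9]
finger_gap: 0.0006
grip_force: 0.0
```

>>> send_rows(
  plan=[
    [-0.1,-0.35,-0.2,0,0,0,1],
    [-0.2,-0.7,-0.2,0,0,0,1],
    [-0.2,-1,-0.2,0,0,0,1],
    [-0.2,-1,-0.2,0,0,0,1],
  ],
)

```text
clock: 10.9
tcp_pos: [0.3916, 0.0608, 0.23]
eef_rot: [-0.0, 0.646, 0.763, -0.001]
contact_force: [-0.3, 0.5, 0.5]
finger_gap: 0.0005
grip_force: 0.0
```

```bash
python3 -c "
from rel import *
here()
from station import *
import cv2
a=[]
for c,b in(('scene',(140,205)),('top',(140,180))):
    f=grab_frame(c);im=f['pixels'][b[0]:b[0]+120,b[1]:b[1]+130,::-1];a.append(cv2.resize(im,None,fx=3,fy=3,interpolation=2))
cv2.imwrite('pics/end.png',cv2.hconcat(a))
"
```

```text
t 10.9 crate pos [-0.2866  0.0621  0.23  ] tool x in crate [-0.  1. -0.] F [-0.3  0.5  0.5] gap 0.0005151617434068831
```

View pics/end.png

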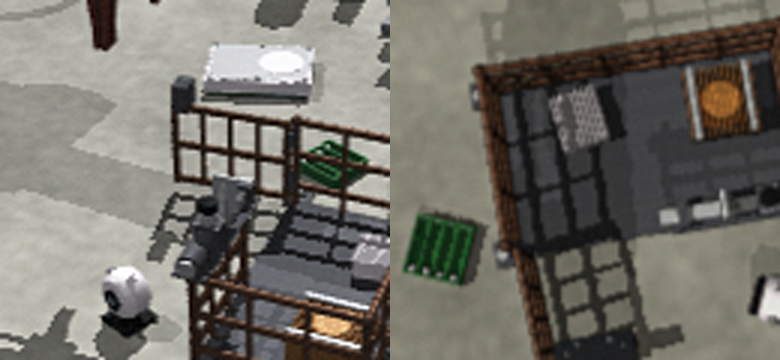

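The gate stands open and the bolt is held back, but in the top view the gate runs from (508,255) to (545,345), which may be only about 78°. I check the angle.

```bash
python3 -c "
from rel import *
T=np.load('top.npz');S=np.load('scene.npz')
for th in(1.3,1.4,1.5,1.57):
    P=[[-.09-r*np.sin(th),.145-r*np.cos(th),z] for r,z in((0,.12),(.095,.12),(.135,.155),(.15,.12),(.15,.014))]
    print(th,'top',((proj(T,W(p,P))-[180,140])*3+[390,0]).round(0).tolist(),'sc',((proj(S,W(p,P))-[205,140])*3).round(0).tolist())
"
```

```text
1.3 top [[514.0, 241.0], [552.0, 327.0], [565.0, 365.0], [575.0, 378.0], [585.0, 373.0]] sc [[294.0, 124.0], [212.0, 120.0], [177.0, 93.0], [165.0, 118.0], [169.0, 192.0]]
1.4 top [[514.0, 241.0], [544.0, 331.0], [552.0, 371.0], [561.0, 383.0], [572.0, 378.0]] sc [[294.0, 124.0], [214.0, 116.0], [179.0, 87.0], [168.0, 111.0], [171.0, 185.0]]
1.5 top [[514.0, 241.0], [534.0, 333.0], [538.0, 375.0], [546.0, 388.0], [558.0, 382.0]] sc [[294.0, 124.0], [216.0, 112.0], [183.0, 81.0], [172.0, 105.0], [175.0, 178.0]]
1.57 top [[514.0, 241.0], [528.0, 335.0], [529.0, 376.0], [536.0, 390.0], [549.0, 383.0]] sc [[294.0, 124.0], [218.0, 109.0], [186.0, 77.0], [175.0, 100.0], [178.0, 174.0]]
```

The staple is at (183,80) and the gate's end at (175,103–178) in the scene view. Both match about 1.5 rad.

```bash
python3 -c "
from station import *
print(sign_off())"
```

```text
the job is handed in; nothing more can be done
None
```

The job is handed in: the bolt looks held back on its stop pin, the gate stands open at about 1.5 rad, the arm is clear, and the loose pieces near the crate look unmoved; `sign_off()` returned no verdict.

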